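Lock the indexing turntable with its pin

TASK

The decorator wants the box on the indexing turntable locked with its clasp towards the pin bracket. Put the thick steel locking pin through the bracket's eye and turn the disc by pushing its upright pegs until the pin drops fully home, its collar down on the bush; turn gently, do not ram it, and leave the pin there. Do not disturb the awl, the pot or the bowl.

Things in the scene. Friction and masses are not known exactly. Their poses are not given: they have to be found in the camera images.
- base: Fixed plywood base board of the turntable, 315 x 270 mm. Origin on the bench under the disc's turning axis; z up; its x axis points from the pin bracket to the turning axis and beyond, y to the left of that. The steel bracket at its front stands outside the disc, 62 mm wide at the foot, 85 mm high, and carries the bush (27 mm outside) with the eye.
- axis (a point): Middle of the disc's top face, on the vertical turning axis, 52 mm above the bench; fixed to the base, it does not turn. The round plywood disc is 264 mm across, 20 mm thick, with four through bores of 14 mm on a circle of 115 mm radius, 90 degrees apart, one in front of the middle of the box's clasp side. It stays where it is left: dry friction, about 3 N at a peg. Its angle is not tracked.
- peg_circle (a point): Centre of the circle (115 mm radius) on which the two wooden turning pegs stand, at the height of their tops, 109 mm above the bench; does not turn. The pegs are fixed to the disc, upright, 14 mm thick (19 mm at foot, 17 mm at head), 57 mm high, 105 degrees to either side of the clasp-side bore. Not tracked: their place follows roughly from the box's heading.
- eye (a point): Centre of the upper mouth of the bracket's eye: vertical bore of 14 mm diameter, 30 mm long, in a steel bush that ends 3 mm above the disc. It lies at x = -0.115, y = 0, z = 0.085 in the base frame, over the circle of bores. Its axes are those of the base.
- casket: Inlaid wooden box, 114 x 157 x 80 mm, closed, stuck on the disc with a thin pad; its top is 134 mm above the bench. Origin under its middle, on the turning axis; its own -x axis points to the clasp side. Stuck on by hand, it may sit up to 5 degrees askew, either way, to the disc's bores and pegs; it does not shift on the disc.
- clasp (a point): The brass clasp in the middle of the box's front face, 55 mm from the turning axis.
- lock_pin: Loose steel pin, 90 g: shank 12 mm thick, 50 mm long, tip tapered to 6 mm; collar 21 mm wide, 5 mm high; knurled dark knob 26 mm wide, 24 mm high. Origin at the tip, z up to the knob. Starts upright in a bore of the block. Resting on the disc in the eye, its collar stands 17 mm above the bush; home in a bore of the disc, the collar lies on the bush, the tip 50 mm below the eye's mouth.
- pin_tip (a point): Centre of the pin's tip.
- pin_knob (a point): Middle of the pin's knob, 67 mm above the tip: where to grip it.
- block: Fixed drilled wooden block, 46 x 130 x 40 mm, origin under its centre, its bores in a row along its y axis. The pin stands in a bore of 14 mm, 30 mm deep, at y = -42 mm; the awl at y = +46 mm.
- awl: Scratch awl with a turned wooden handle 25 mm wide, 109 mm long overall, upright in the same block, 88 mm from the pin; its top is 119 mm above the bench. Leave it. Origin at its tip.
- turned_pot: Bystander: turned wooden pot, 71 mm wide, 62 mm high; origin under its centre.
- bowl: Bystander: small wooden bowl, 119 mm wide, 45 mm high; origin under its centre.

How it is judged (in metres and radians):
At the end, for the whole second after the job is handed in: The locking pin stands through the eye and home in the disc: tip at least 46 mm below the mouth of the eye (fully home is 50), within 5 mm of the eye's axis, upright within 0.15 rad and at rest; the box's clasp faces the bracket, within 14 mm of the line from the turning axis to the eye (horizontal distance between pin_tip and eye below 0.005 m and z of pin_tip in the frame of eye below -0.046 m and angle between lock_pin's own z axis and vertical below 0.15 rad and x of clasp in the frame of base below -0.04 m and y of clasp in the frame of base between -0.014 and 0.014 m and linear speed of lock_pin below 0.02 m/s); the robot touches nothing.
It fails at once if the turntable, its pegs, its box or its bracket is pushed by the fingers with more than 25 N (contact force between the fingers and base above 25 N).
It fails at once if the awl is pulled or knocked over (distance of awl from where it was at the start of the episode above 0.02 m or angle between awl's own z axis and vertical above 0.5 rad).
It fails at once if the pot or the bowl is moved by more than 20 mm (distance of any of turned_pot, bowl from where it was at the start of the episode above 0.02 m).
It also fails if it takes over 61 s, if anything falls off the work surface, if the arm or the gripper's body presses on something with over 40 N, if the wrist force passes 120 N, or if a joint passes its speed limit or range.

ROBOT

A 6-joint arm with a two-finger parallel gripper is mounted at the origin on a cart in front of the work surface, level with it; the furniture and walls round the work are solid. World frame = base frame: x ahead of the robot, y to its left, z up, the work surface at z = 0. Lengths are in m, angles in degrees, forces in N, time in s.
With the tool pointing down it reaches from about 0.275 to 0.75 m from the base axis. Payload 10.2 kg.
Tool frame: the origin (TCP) lies at the centre of the arm's flange, where the gripper is bolted on; the fingertips stand 173 mm ahead of it and the grasp point (between the pads) lies 155 mm ahead of it; z points along the fingers, y is the line along which they close (so a half turn about z gives the same grasp; the last joint's range is limited). The gripper opens to 85 mm and grips with 20 to 120 N. Pads are 22 mm wide; open, the fingers measure 114 mm over their backs; the gripper's body (76 mm by 85 mm) begins 54 mm behind the grasp point. The pads swing forward as they close: fully open they stand 13 mm farther back than shut.
Start: joints at [60.596, 17.928, 85.812, -0, 76.261, -12.8], TCP at [0.15, 0.503, 0.405] pointing down, gripper open.
Joint ranges: [-168.41, 168.41], [-55.51, 124.54], [10.69, 146.95], [-70.63, 250.63], [1, 178], [-165.06, 165.06]. Speed limits (degrees/s): [136.94, 136.94, 172.46, 180, 180, 180].

INTERFACE

Orientations are given as a 3x3 rotation matrix whose columns are the frame's x, y, z axes.
In Python, from cell import r, eyes gives the robot as it stands (r), with the cameras (eyes).
- The arm moves only by the shell command python3 shift.py 'ROWS' [OPENING]. ROWS is a JSON list of rows, 1 to 10 of them, each an object with the fields trans (a list: dx, dy, dz in m), rz (a turn about the tool's z in degrees); a field left out counts as zero; each row shifts and turns the commanded pose from where the row before left it, along the tool's axes as they then stand; what a row does not reach is not made up. A row lasts 1/8 s, in which the tool goes at most 0.0625 m and 10.7 degrees, less where a joint would pass 70% of its speed; a pose out of reach is approached as far as the arm can. OPENING is the finger opening in m, set as the command begins (- or left out keeps the last). The fingers move at their own pace and stop on an object; the grip force is fixed at half the most. Time passes only in rows, so rows that do not move let the fingers close. It prints the time, the measured TCP pose, the force, the opening and the grip force at its end. Input that does not fit is refused with a message, and nothing moves.
- r.get_obs(): the state, without advancing time (a new reading comes with each control period).
- eyes.snapshot(name): name is "scene" or "side" or "wrist"; returns a dict with "img" (420x560x3 uint8, red, green, blue), "fx", "fy", "cx", "cy" (pixels), "rvec" (rotation vector, rad) and "tvec" (3), from world to camera coordinates, as OpenCV has them. Camera axes: x right, y down, z forward; pixel columns grow to the right and rows downward; lengths in m; the calibration is good to about 2 mm. The wrist camera is an equidistant fisheye: a pixel r from the principal point sees the ray r / f radians off the axis. A picture is of the moment at which its call begins. There is no depth.
- r.job_done(): hands the job in; it is judged then, once.
The state is a dict: "t": time; "q": joint angles; "dq": joint speeds; "tau": joint torques, N m; "eef_pos": TCP position; "ee_rot": TCP orientation; "wrist_force": force on the tool from outside, world axes, zero at the start; "ft_torque": the same for the moment, N m; "opening": finger opening in m; "grasp_force": force on a finger pad.
Only numpy, scipy, OpenCV 4.12 (cv2) and the standard library are available. Lean on these libraries where they do the work, as an engineer would, in place of code of your own. Each camera call takes 0.05 s, during which the arm holds its last target. There are 200 camera calls.

## Working session

There is one attempt and no reset: what is moved stays moved. The work goes in short steps, Python scripts to look and compute and a shell command to move; the robot and the scene stay as the last step left them, time stands still between calls to the robot, and variables do not carry over. Pictures are saved under pics/ and viewed, at most 13 in all, crops included, and the job is handed in when it is done.

```bash
ls; mkdir -p pics; python3 - <<'E'
from cell import r, eyes
import cv2,numpy as np,pickle
d={}
for n in("scene","side","wrist"):
    s=eyes.snapshot(n); d[n]=s; cv2.imwrite(f"pics/{n}0.png",s["img"][...,::-1])
    R=cv2.Rodrigues(np.array(s["rvec"],float))[0]; print(n,s["fx"],s["fy"],s["cx"],s["cy"],"pos",(-R.T@np.array(s["tvec"]).ravel()).round(3),"fwd",R[2].round(2))
pickle.dump(d,open("s0.pkl","wb"))
o=r.get_obs();print(o["t"],o["eef_pos"],np.round(o["ee_rot"],3),o["opening"])
a=np.hstack([d["scene"]["img"],d["side"]["img"]]);
E
```

```text
cell.py
pics
shift.py
scene 410.8409828191511 410.8409828191511 279.7842790582712 212.28622077664323 pos [ 0.171 -0.354  0.817] fwd [ 0.42  0.54 -0.73]
side 442.7474126858232 442.7474126858232 275.55644265910354 209.61251977339566 pos [0.639 0.792 0.686] fwd [-0.05 -0.72 -0.69]
wrist 325.19226210127806 325.19226210127806 274.32715861885634 207.3252973612973 pos [0.074 0.525 0.373] fwd [ 0.29 -0.09 -0.95]
0.15 [0.15001981 0.50308776 0.40429945] [[-0.958  0.286 -0.   ]
 [ 0.286  0.958 -0.001]
 [ 0.    -0.001 -1.   ]] 0.08544658758261867
```

View pics/scene0.png

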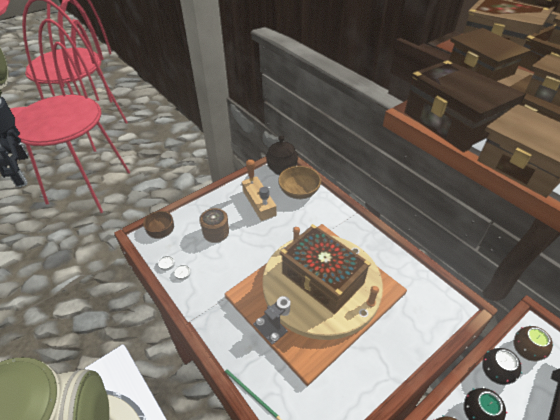

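View pics/side0.png

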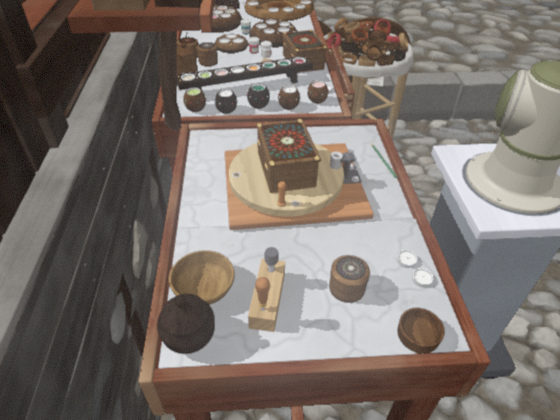

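The scene view shows the turntable: eye/bush at about (284,303), pegs at (296,235) and (373,296), box at (325,265), block with pin at (265,195). The side view shows pin knob at (271,258), awl at (263,290), eye at (337,160), near peg at (282,190). I'll enlarge both to measure.

```bash
python3 - <<'E'
import cv2,pickle
d=pickle.load(open("s0.pkl","rb"))
def crop(n,x,y,w,h,k,o):
    c=cv2.resize(d[n]["img"][y:y+h,x:x+w,::-1],None,fx=k,fy=k,interpolation=cv2.INTER_CUBIC)
    for i in range(0,w,20):cv2.putText(c,str(x+i),(i*k,8),0,.35,(255,255,0),1);cv2.line(c,(i*k,10),(i*k,16),(255,255,0))
    for i in range(0,h,20):cv2.putText(c,str(y+i),(0,i*k+4),0,.35,(255,255,0),1);cv2.line(c,(24,i*k),(30,i*k),(255,255,0))
    cv2.imwrite(o,c)
crop("scene",220,220,195,149,4,"pics/sc1.png"); crop("side",215,110,165,120,4,"pics/sd1.png")
E
```

```text
(no output)
```

View pics/sc1.png

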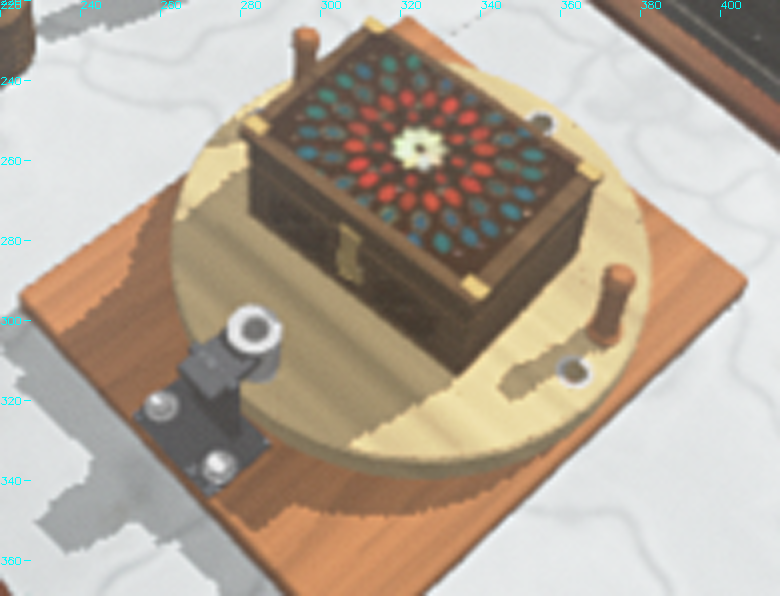

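View pics/sd1.png

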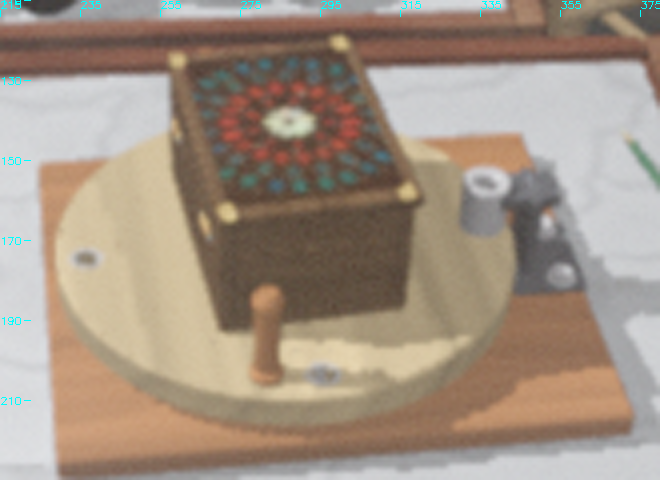

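View pics/wrist0.png

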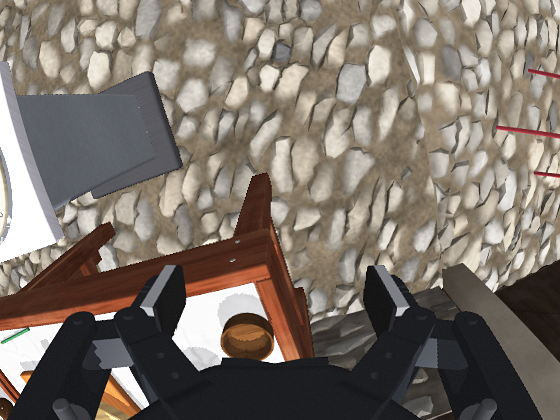

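The crops give (in pixels) scene: eye (283.5,302), peg heads (296.5,228),(375,287.5), bores (355,250.5),(363.5,313), clasp (307,283). Side: eye (337,156), bores (236,175),(295.5,203.5), peg head (281.5,183). The wrist view shows only the corner of the bench. Next the block, and a fit.

```bash
cat > h.py <<'E'
import numpy as np,cv2
def proj(s,P): return cv2.projectPoints(np.array(P,float).reshape(-1,3),np.array(s["rvec"],float),np.array(s["tvec"],float),np.array([[s["fx"],0,s["cx"]],[0,s["fy"],s["cy"]],[0,0,1.]]),None)[0].reshape(-1,2)
def atz(s,uv,z):
    R=cv2.Rodrigues(np.array(s["rvec"],float))[0]; t=np.array(s["tvec"],float).ravel()
    d=R.T@np.array([(uv[0]-s["cx"])/s["fx"],(uv[1]-s["cy"])/s["fy"],1]); c=-R.T@t
    return c+d*(z-c[2])/d[2]
E
python3 - <<'E'
import cv2,pickle,numpy as np
from h import *
from scipy.optimize import least_squares
d=pickle.load(open("s0.pkl","rb"))
def c(n,x,y,w,h,k): return cv2.resize(d[n]["img"][y:y+h,x:x+w,::-1],None,fx=k,fy=k,interpolation=cv2.INTER_CUBIC)
cv2.imwrite("pics/blk.png",np.hstack([c("scene",235,150,60,75,6),c("side",240,240,60,75,6)][:2])[:600])
f=lambda n,x,y:(n,np.array([((x+.5)/4-.5+(220 if n=="scene" else 215)),((y+.5)/4-.5+(220 if n=="scene" else 110))]))
S="scene";D="side"
eye=[f(S,254,328),f(D,487,184)]
bore=[(f(S,541,122),2),(f(S,574,371),1),(f(D,85,259),2),(f(D,322,374),3)]
# pegs
for uv in(f(S,306,32),f(S,621,270),f(D,266,292)): print("peg",atz(d[uv[0]],uv[1],.109).round(4))
for uv in eye: print("eye",atz(d[uv[0]],uv[1],.085).round(4))
for uv,_ in bore: print("bore",atz(d[uv[0]],uv[1],.052).round(4))
for uv in [f(S,256,124),f(S,375,25),f(S,590,172),f(S,475,288),f(D,177,60),f(D,341,43),f(D,407,190),f(D,228,212)]: print("corner",atz(d[uv[0]],uv[1],.134).round(4))
for uv in [f(S,419,147),f(D,290,122)]: print("top mid",atz(d[uv[0]],uv[1],.134).round(4))
for uv in [f(S,22,298),f(S,746,282),f(D,38,165),f(D,522,135),f(D,632,428),f(D,60,472)]: print("base corner",atz(d[uv[0]],uv[1],.03).round(4))
E
```

```text
peg [0.5767 0.1074 0.109 ]
peg [ 0.5983 -0.1133  0.109 ]
peg [0.5775 0.1073 0.109 ]
eye [ 0.4425 -0.0125  0.085 ]
eye [ 0.4429 -0.0095  0.085 ]
bore [0.6716 0.0048 0.052 ]
bore [ 0.5682 -0.1206  0.052 ]
bore [0.6717 0.0056 0.052 ]
bore [0.5468 0.1083 0.052 ]
corner [0.5011 0.0587 0.134 ]
corner [0.5953 0.0711 0.134 ]
corner [ 0.6144 -0.0719  0.134 ]
corner [ 0.521  -0.0849  0.134 ]
corner [ 0.6156 -0.0691  0.134 ]
corner [ 0.5208 -0.0824  0.134 ]
corner [0.5012 0.059  0.134 ]
corner [0.5949 0.0729 0.134 ]
top mid [ 0.5574 -0.0057  0.134 ]
top mid [ 0.5567 -0.0051  0.134 ]
base corner [0.3744 0.1082 0.03  ]
base corner [ 0.6942 -0.1351  0.03  ]
base corner [ 0.7022 -0.1163  0.03  ]
base corner [ 0.3939 -0.1336  0.03  ]
base corner [0.3832 0.1353 0.03  ]
base corner [0.6856 0.1517 0.03  ]
```

View pics/blk.png

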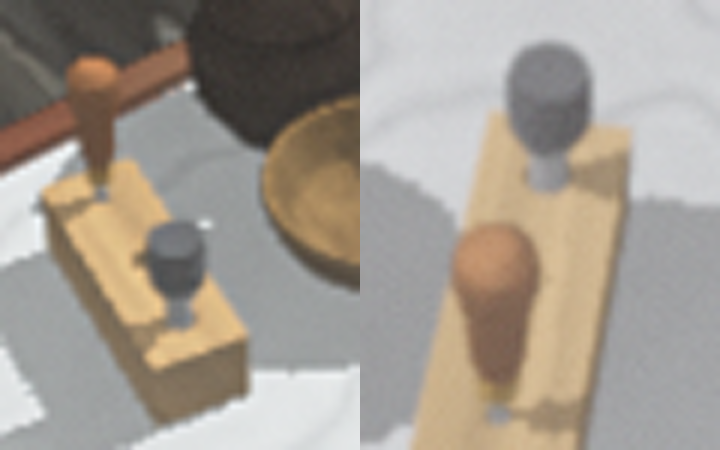

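The crop shows pin knob top centre at scene (264,189) / side (271.5,251.5), awl top at scene (250.3,162) / side (262.6,282.4), both upright in the block.

```bash
python3 - <<'E'
import pickle,numpy as np
from h import *
d=pickle.load(open("s0.pkl","rb"));S,D=d["scene"],d["side"]
for n,a,b,z in(("knobtop",(264,189),(271.5,251.5),.089),("bore",(264.6,202.3),(271.2,271.5),.04),("awltop",(250.3,161.5),(262.6,282.4),.116),("awlfoot",(251.7,182.5),(263,308),.04)):
    print(n,atz(S,a,z).round(4),atz(D,b,z).round(4))
for s in(S,D): print(proj(s,[[.5,.1,.1]]))
E
python3 shift.py '[{"rz":-8.3}, {"rz":-8.3}, {"trans":[-0.03, -0.015, 0]}, {"trans":[-0.04, -0.02, 0]}, {"trans":[-0.05, -0.025, 0]}, {"trans":[-0.05, -0.025, 0]}, {"trans":[-0.05, -0.025, 0]}, {"trans":[-0.05, -0.025, 0]}, {"trans":[-0.05, -0.025, 0]}, {"trans":[-0.05, -0.025, 0]}]' .055; python3 shift.py '[{"trans":[-0.04, -0.02, 0]}, {"trans":[-0.03, -0.015, 0]}, {"trans":[-0.015, -0.01, 0]}, {}]'; python3 -c "
from cell import r, eyes
o=r.get_obs();print(o['t'],o['eef_pos'].round(4),o['ee_rot'].round(4),o['opening'],o['wrist_force'].round(1))"
```

```text
t: 1.4
eef_pos: [0.5215, 0.317, 0.4045]
ee_rot: [[-1.0, 0.0, -0.0], [0.0, 1.0, -0.0], [0.0, -0.0, -1.0]]
wrist_force: [-0.6, 0.5, -0.1]
opening: 0.0549
grasp_force: 0.0
t: 1.9
eef_pos: [0.6057, 0.2724, 0.4038]
ee_rot: [[-1.0, 0.002, -0.001], [0.002, 1.0, -0.0], [0.001, -0.0, -1.0]]
wrist_force: [-0.2, -0.4, -0.1]
opening: 0.0551
grasp_force: 0.0
1.9 [0.6057 0.2724 0.4038] [[-1.0e+00  1.6e-03 -1.1e-03]
 [ 1.6e-03  1.0e+00 -3.0e-04]
 [ 1.1e-03 -3.0e-04 -1.0e+00]] 0.0550579571537591 [-0.2 -0.4 -0.1]
```

```bash
python3 shift.py '[{"trans":[-0.0015, 0, 0.03]}, {"trans":[0, 0, 0.04]}, {"trans":[0, 0, 0.04]}, {"trans":[0, 0, 0.03]}, {"trans":[0, 0, 0.02]}, {"trans":[0, 0, 0.01]}, {}, {}]'; python3 - <<'E'
from cell import r, eyes
import cv2
s=eyes.snapshot("wrist");a=cv2.resize(s["img"][200:410,170:390],None,fx=1.8,fy=1.8)
s=eyes.snapshot("side");b=cv2.resize(s["img"][190:316,215:347],None,fx=3,fy=3)
import numpy as np
cv2.imwrite("pics/g.png",np.hstack([a[:378,:396],b[:378,:396]])[...,::-1])
E
```

```text
t: 2.9
eef_pos: [0.6066, 0.2733, 0.2358]
ee_rot: [[-1.0, -0.0, 0.002], [-0.0, 1.0, 0.0], [-0.002, 0.0, -1.0]]
wrist_force: [0.2, -0.2, 0.6]
opening: 0.0546
grasp_force: 0.0
```

View pics/g.png

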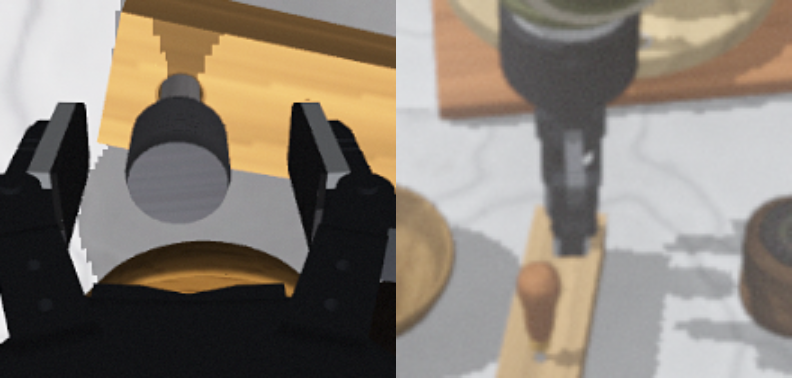

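The pin's knob stands between the pads, its top centre at wrist pixel (269,301), slightly left of the middle; awl and bowl are clear. I compute its position.

```bash
cat >> h.py <<'E'
def fish(s,uv,z):
    R=cv2.Rodrigues(np.array(s["rvec"],float))[0]; t=np.array(s["tvec"],float).ravel(); c=-R.T@t
    v=np.array([(uv[0]-s["cx"])/s["fx"],(uv[1]-s["cy"])/s["fy"]]); th=np.linalg.norm(v)
    d=R.T@np.r_[v/th*np.sin(th),np.cos(th)]; return c+d*(z-c[2])/d[2]
E
python3 - <<'E'
from cell import r, eyes
from h import *
s=eyes.snapshot("wrist")
print(fish(s,(268.9,301),.089).round(4),cv2.Rodrigues(np.array(s["rvec"]))[0][0].round(2)); print(r.get_obs()["eef_pos"])
E
```

```text
[0.6066 0.2705 0.089 ] [-0.  1.  0.]
[0.60660103 0.27314048 0.23551904]
```

```bash
python3 shift.py '[{"trans":[0, -0.0017, 0.0015]}, {}]'; python3 shift.py '[{}, {}, {}, {}, {}, {}]' .01
```

```text
t: 3.3
eef_pos: [0.6065, 0.2712, 0.2331]
ee_rot: [[-1.0, 0.0, -0.0], [0.0, 1.0, -0.0], [0.0, -0.0, -1.0]]
wrist_force: [-0.2, -0.7, 0.8]
opening: 0.055
grasp_force: 0.0
t: 4.05
eef_pos: [0.6066, 0.2714, 0.2334]
ee_rot: [[-1.0, 0.0, 0.0], [0.0, 1.0, 0.0], [-0.0, 0.0, -1.0]]
wrist_force: [0.1, -0.1, 2.0]
opening: 0.0246
grasp_force: 58.7
```

```bash
python3 shift.py '[{"trans":[0, 0, -0.01]}, {"trans":[0, 0, -0.02]}, {"trans":[0, 0, -0.03]}, {"trans":[0, 0, -0.03]}, {"trans":[0, 0, -0.03]}, {"trans":[0, 0, -0.02]}, {"trans":[0, 0, -0.01]}]'; python3 shift.py '[{"trans":[0.02, -0.02, 0]}, {"trans":[0.03, -0.04, 0]}, {"trans":[0.03, -0.04, 0]}, {"trans":[0.03, -0.04, 0]}, {"trans":[0.02, -0.04, 0]}, {"trans":[0.02, -0.04, 0]}, {"trans":[0.01, -0.03, 0]}, {"trans":[0.004, -0.02, 0]}, {"trans":[0, -0.01, 0]}, {}]';  python3 - <<'E'
from cell import r, eyes
import cv2,pickle,numpy as np
d={n:eyes.snapshot(n) for n in("scene","side")};d["tcp"]=r.get_obs()["eef_pos"];pickle.dump(d,open("s1.pkl","wb"))
from h import *
t=d["tcp"];im=[]
for n in("scene","side"):
    u=proj(d[n],[t-[0,0,.19]])[0];x,y=int(u[0])-36,int(u[1])-50;print(n,x,y)
    im.append(cv2.resize(d[n]["img"][y:y+100,x:x+72],None,fx=5.5,fy=5.5,interpolation=cv2.INTER_CUBIC))
cv2.imwrite("pics/e.png",np.hstack(im)[...,::-1])
E
```

```text
t: 4.92
eef_pos: [0.6064, 0.2714, 0.3845]
ee_rot: [[-1.0, 0.0, 0.001], [0.0, 1.0, 0.0], [-0.001, 0.0, -1.0]]
wrist_force: [0.4, -0.2, -0.9]
opening: 0.0242
grasp_force: 58.8
t: 6.18
eef_pos: [0.4426, -0.0087, 0.383]
ee_rot: [[-1.0, 0.001, -0.0], [0.001, 1.0, 0.0], [0.0, 0.0, -1.0]]
wrist_force: [-0.4, 0.3, -0.3]
opening: 0.0241
grasp_force: 59.0
scene 245 219
side 306 64
```

View pics/e.png

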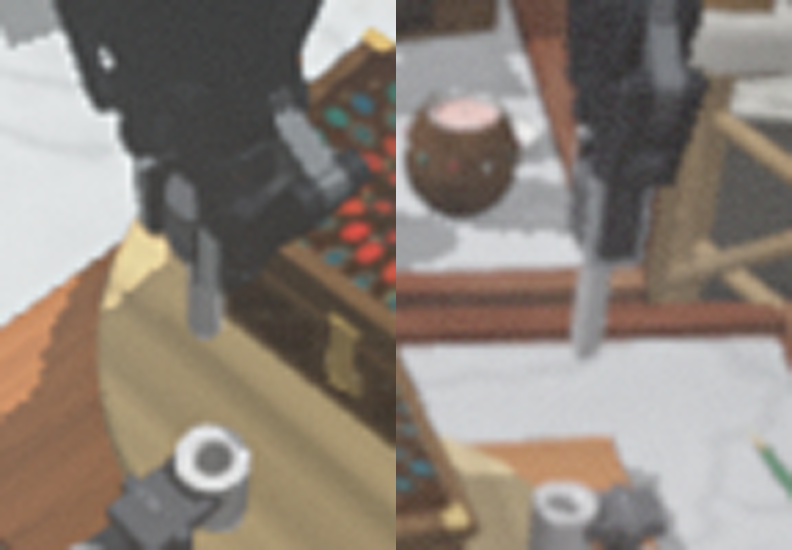

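The pin hangs in the gripper: tip at scene (282.1,280), side (340,128.5); eye mouth at scene (283.5,302.5), side (336.4,155).

```bash
python3 - <<'E'
import pickle,numpy as np
from h import *
d=pickle.load(open("s1.pkl","rb"));S,D=d["scene"],d["side"];z=d["tcp"][2]-.2234
print(d["tcp"],z)
for a,b,zz in(((282.1,280),(340,128.3),z),((283.4,302.3),(336.4,155),.085)): print(atz(S,a,zz).round(4),atz(D,b,zz).round(4))
for s,uv in((S,(282.1,280)),(D,(340,128.3))):
    for zz in (z,z-.004): print(atz(s,uv,zz).round(4))
for s in(S,D): print(proj(s,[d["tcp"]-[0,0,.2234],d["tcp"]-[0,0,.2234-.05]]).round(1))
E
```

```text
[ 0.44263927 -0.0081133   0.38304963] 0.15964962508612407
[ 0.4425 -0.0097  0.1596] [ 0.4434 -0.0066  0.1596]
[ 0.4419 -0.0141  0.085 ] [ 0.4424 -0.0118  0.085 ]
[ 0.4425 -0.0097  0.1596]
[ 0.4442 -0.0076  0.1556]
[ 0.4434 -0.0066  0.1596]
[ 0.442  -0.0126  0.1556]
[[281.6 279.4]
 [281.5 263.9]]
[[340.2 127.9]
 [342.9 107.3]]
```

```bash
python3 shift.py '[{"trans":[0.0007, -0.0048, 0]}, {"trans":[0, 0, 0.02]}, {"trans":[0, 0, 0.025]}, {"trans":[0, 0, 0.015]}, {"trans":[0, 0, 0.008]}, {}, {}]'; python3 - <<'E'
from cell import r, eyes
import cv2,numpy as np
im=[]
for n,x,y in(("scene",248,260),("side",300,110)):
    im.append(cv2.resize(eyes.snapshot(n)["img"][y:y+75,x:x+60],None,fx=6,fy=6,interpolation=cv2.INTER_CUBIC))
cv2.imwrite("pics/i.png",np.hstack(im)[...,::-1]);print(r.get_obs()["eef_pos"])
E
```

```text
t: 7.15
eef_pos: [0.442, -0.0134, 0.3158]
ee_rot: [[-1.0, -0.0, 0.001], [-0.0, 1.0, -0.0], [-0.001, -0.0, -1.0]]
wrist_force: [-0.1, 0.7, -0.9]
opening: 0.0243
grasp_force: 59.0
[ 0.44190069 -0.01340612  0.3157144 ]
```

View pics/i.png

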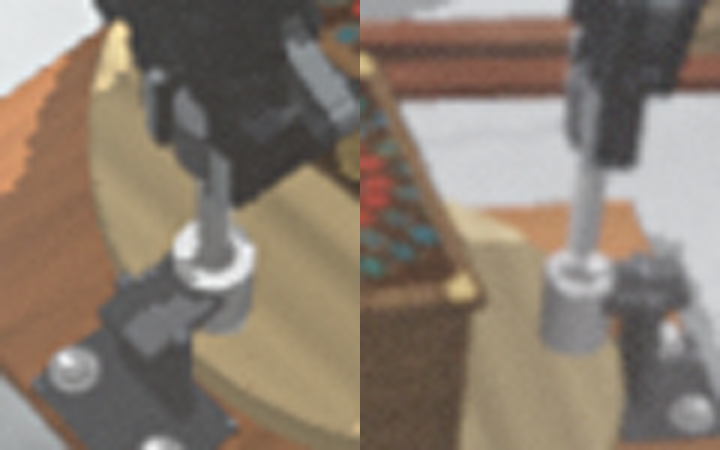

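The tip (scene crop ~(213,255), side crop ~(583,270)) stands centred over the eye in both views. Lower gently.

```bash
python3 shift.py '[{"trans":[0, 0, 0.004]}, {"trans":[0, 0, 0.004]}, {"trans":[0, 0, 0.004]}, {}]'; python3 shift.py '[{"trans":[0, 0, 0.003]}, {"trans":[0, 0, 0.003]}, {"trans":[0, 0, 0.003]}, {}]'
```

```text
t: 7.75
eef_pos: [0.4417, -0.0134, 0.3028]
ee_rot: [[-1.0, 0.0, -0.001], [0.0, 1.0, 0.0], [0.001, 0.0, -1.0]]
wrist_force: [0.2, -0.2, -2.0]
opening: 0.0246
grasp_force: 59.0
t: 8.25
eef_pos: [0.4418, -0.0134, 0.294]
ee_rot: [[-1.0, 0.0, -0.0], [0.0, 1.0, 0.0], [0.0, 0.0, -1.0]]
wrist_force: [-0.3, 0.1, -1.0]
opening: 0.0244
grasp_force: 58.9
```

```bash
python3 shift.py '[{"trans":[0, 0, 0.003]}, {"trans":[0, 0, 0.003]}, {"trans":[0, 0, 0.003]}, {}]'; python3 shift.py '[{"trans":[0, 0, 0.002]}, {"trans":[0, 0, 0.002]}, {}]'
```

```text
t: 8.75
eef_pos: [0.4418, -0.0134, 0.285]
ee_rot: [[-1.0, 0.0, -0.0], [0.0, 1.0, 0.0], [0.0, 0.0, -1.0]]
wrist_force: [0.8, -0.1, -1.7]
opening: 0.0243
grasp_force: 58.9
t: 9.12
eef_pos: [0.4418, -0.0134, 0.2811]
ee_rot: [[-1.0, 0.0, -0.0], [0.0, 1.0, 0.0], [0.0, 0.0, -1.0]]
wrist_force: [1.9, 0.4, -1.7]
opening: 0.0245
grasp_force: 58.9
```

```bash
python3 shift.py '[{}, {}, {}, {}]' .055; python3 shift.py '[{"trans":[0, 0, -0.005]}, {"trans":[0, 0, -0.02]}, {"trans":[0, 0, -0.03]}, {"trans":[0, 0, -0.03]}, {"trans":[0, 0.03, -0.02]}, {"trans":[-0.02, 0.04, 0]}, {"trans":[-0.03, 0.03, 0]}, {"trans":[-0.02, 0.015, 0]}, {"trans":[-0.01, 0.005, 0]}, {}]' .055; python3 - <<'E'
from cell import r, eyes
import cv2,numpy as np
im=[]
for n,x,y in(("scene",248,260),("side",300,110)):
    im.append(cv2.resize(eyes.snapshot(n)["img"][y:y+75,x:x+60],None,fx=6,fy=6,interpolation=cv2.INTER_CUBIC))
cv2.imwrite("pics/j.png",np.hstack(im)[...,::-1]);print(r.get_obs()["eef_pos"])
E
```

```text
t: 9.62
eef_pos: [0.4418, -0.0134, 0.2812]
ee_rot: [[-1.0, 0.0, -0.0], [0.0, 1.0, -0.0], [0.0, -0.0, -1.0]]
wrist_force: [-0.3, 0.0, 0.4]
opening: 0.0549
grasp_force: 0.0
t: 10.88
eef_pos: [0.5219, 0.1063, 0.3861]
ee_rot: [[-1.0, 0.0, -0.0], [0.0, 1.0, -0.0], [0.0, -0.0, -1.0]]
wrist_force: [-0.7, -0.3, 0.4]
opening: 0.055
grasp_force: 0.0
[0.52140712 0.1060313  0.38630601]
```

View pics/j.png

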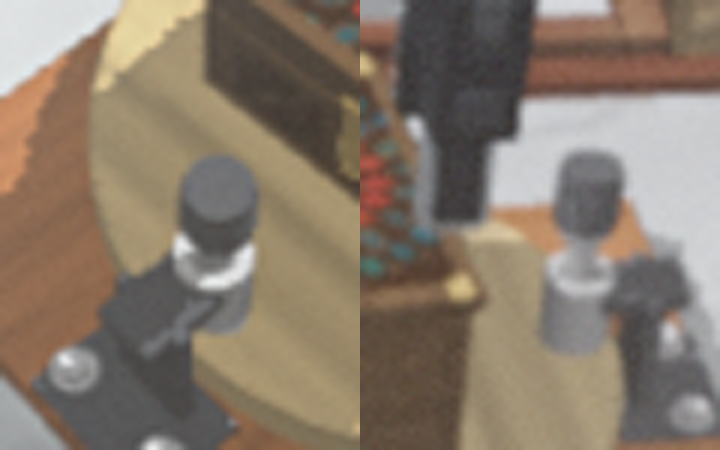

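The pin stands in the eye, resting on the disc with its collar about 17 mm above the bush (side crop knob at (590,195)). Now the left peg, from the front with closed fingers.

```bash
python3 shift.py '[{"trans":[0, 0, 0.02]}, {"trans":[0, 0, 0.03]}, {"trans":[0, 0, 0.03]}, {"trans":[0, 0, 0.025]}, {"trans":[0, 0, 0.015]}, {"trans":[0, 0, 0.008]}, {}, {}]' 0; python3 shift.py '[{"trans":[-0.01, 0, 0]}, {"trans":[-0.008, 0, 0]}, {"trans":[-0.004, 0, 0]}, {"trans":[-0.003, 0, 0]}, {"trans":[-0.002, 0, 0]}, {}]'
```

```text
t: 11.98
eef_pos: [0.522, 0.1066, 0.259]
ee_rot: [[-1.0, 0.0, 0.001], [0.0, 1.0, -0.0], [-0.001, -0.0, -1.0]]
wrist_force: [-0.6, 0.5, -0.3]
opening: -0.0001
grasp_force: 0.0
t: 12.72
eef_pos: [0.5488, 0.1066, 0.2582]
ee_rot: [[-1.0, 0.0, -0.0], [0.0, 1.0, -0.0], [0.0, -0.0, -1.0]]
wrist_force: [0.3, -0.0, 0.6]
opening: -0.0
grasp_force: 0.0
```

Now advance 1–2 mm at a time, watching the force and the pin knob (image change around it).

```bash
cat > w.py <<'E'
from cell import r, eyes
import cv2,numpy as np
from h import *
s=eyes.snapshot("scene");o=r.get_obs()
g=s["img"].astype(int)
def b(tip): # expected knob top pixel if tip at this z
    return proj(s,[[.4422,-.0130,tip+.079]])[0]
hsv=cv2.cvtColor(s["img"],cv2.COLOR_RGB2HSV)
u,v=b(.052).round().astype(int); 
print("column grey",[int(x) for x in g[v-10:v+22,u].mean(1)],"v0",v-10,"exp up/down",b(.052).round(1),b(.035).round(1),"F",o["wrist_force"].round(1),"tcp",o["eef_pos"].round(4))
E
python3 w.py; python3 shift.py '[{"trans":[-0.002, 0, 0]}, {"trans":[-0.001, 0, 0]}, {}]'; python3 shift.py '[{"trans":[-0.002, 0, 0]}, {"trans":[-0.001, 0, 0]}, {}]'; python3 shift.py '[{"trans":[-0.001, 0, 0]}, {"trans":[-0.001, 0, 0]}, {}]'; python3 w.py
```

```text
column grey [148, 145, 142, 135, 131, 126, 124, 120, 118, 117, 119, 117, 119, 119, 120, 119, 119, 103, 77, 82, 83, 81, 82, 97, 118, 116, 155, 231, 225, 144, 95, 98] v0 279 exp up/down [283.1 289.5] [283.1 294.2] F [ 0.  -0.1 -0.5] tcp [0.5488 0.1066 0.2582]
t: 13.15
eef_pos: [0.5519, 0.1066, 0.2582]
ee_rot: [[-1.0, 0.0, -0.0], [0.0, 1.0, 0.0], [0.0, 0.0, -1.0]]
wrist_force: [0.2, -1.0, -0.1]
opening: 0.0002
grasp_force: 0.0
t: 13.52
eef_pos: [0.5549, 0.1066, 0.2582]
ee_rot: [[-1.0, 0.0, -0.0], [0.0, 1.0, -0.0], [0.0, -0.0, -1.0]]
wrist_force: [0.4, -0.4, -0.3]
opening: -0.0002
grasp_force: 0.0
t: 13.9
eef_pos: [0.5569, 0.1066, 0.2582]
ee_rot: [[-1.0, 0.0, -0.0], [0.0, 1.0, -0.0], [0.0, -0.0, -1.0]]
wrist_force: [0.2, 0.0, 0.2]
opening: -0.0001
grasp_force: 0.0
column grey [147, 144, 139, 136, 128, 127, 124, 119, 121, 118, 120, 119, 121, 117, 121, 119, 116, 102, 81, 82, 82, 81, 81, 95, 116, 114, 157, 231, 226, 142, 95, 96] v0 279 exp up/down [283.1 289.5] [283.1 294.2] F [ 0.7  0.3 -0.1] tcp [0.5568 0.1066 0.2582]
```

```bash
for i in 1; do python3 shift.py '[{"trans":[-0.001, 0, 0]}, {"trans":[-0.001, 0, 0]}, {}]'|grep -E "pos|wrist"; python3 w.py; python3 shift.py '[{"trans":[-0.001, 0, 0]}, {"trans":[-0.001, 0, 0]}, {}]'|grep -E "pos|wrist"; python3 w.py;  done
```

```text
eef_pos: [0.5587, 0.1066, 0.2581]
wrist_force: [-1.9, -0.7, 0.8]
column grey [147, 145, 142, 135, 127, 125, 124, 121, 117, 118, 119, 120, 118, 118, 120, 120, 120, 110, 79, 81, 83, 80, 80, 84, 104, 111, 155, 231, 225, 141, 93, 99] v0 279 exp up/down [283.1 289.5] [283.1 294.2] F [-3.4 -0.1  0.5] tcp [0.5587 0.1066 0.2581]
eef_pos: [0.5609, 0.1065, 0.2582]
wrist_force: [-1.8, -2.0, 0.5]
column grey [144, 143, 137, 130, 127, 125, 127, 129, 131, 134, 125, 115, 116, 117, 118, 117, 118, 119, 119, 118, 103, 81, 80, 83, 81, 78, 90, 132, 157, 128, 98, 99] v0 279 exp up/down [283.1 289.5] [283.1 294.2] F [-2.2 -2.  -0.7] tcp [0.5609 0.1065 0.2581]
```

The pin has dropped partway (knob 3 px lower of 4.7 expected); a little further.

```bash
python3 shift.py '[{"trans":[-0.001, 0, 0]}, {}]'|grep -E "pos|wrist"; python3 w.py; python3 shift.py '[{"trans":[-0.001, 0, 0]}, {}]'|grep -E "pos|wrist"; python3 w.py
```

```text
eef_pos: [0.5619, 0.1065, 0.2581]
wrist_force: [-3.5, -2.1, 0.5]
column grey [145, 141, 136, 127, 126, 125, 126, 130, 131, 135, 126, 117, 117, 117, 118, 118, 119, 120, 120, 118, 107, 81, 82, 79, 82, 80, 88, 130, 155, 125, 96, 99] v0 279 exp up/down [283.1 289.5] [283.1 294.2] F [-1.9 -1.9  0.1] tcp [0.5618 0.1066 0.2582]
eef_pos: [0.5629, 0.1066, 0.2582]
wrist_force: [-2.8, -1.9, 0.5]
column grey [143, 140, 134, 128, 124, 124, 126, 131, 137, 133, 125, 116, 117, 118, 118, 117, 119, 119, 119, 118, 109, 81, 81, 84, 81, 78, 92, 130, 156, 125, 97, 99] v0 279 exp up/down [283.1 289.5] [283.1 294.2] F [-3.2 -2.  -0.1] tcp [0.5628 0.1066 0.2582]
```

```bash
python3 - <<'E'
from cell import r, eyes
import cv2,numpy as np
im=[]
for n,x,y in(("scene",260,275),("side",315,125)):
    im.append(cv2.resize(eyes.snapshot(n)["img"][y:y+50,x:x+40],None,fx=10,fy=10,interpolation=cv2.INTER_CUBIC))
cv2.imwrite("pics/k.png",np.hstack(im)[...,::-1])
from h import *
s=eyes.snapshot("side")
for n in("scene","side"):
    s=eyes.snapshot(n);print(n,[proj(s,[[.4422,-.013,z+.079]])[0].round(1) for z in(.052,.041,.035)])
E
```

```text
scene [array([283.1, 289.5]), array([283.1, 292.5]), array([283.1, 294.2])]
side [array([338.6, 137.7]), array([338.1, 141.9]), array([337.8, 144.1])]
```

View pics/k.png

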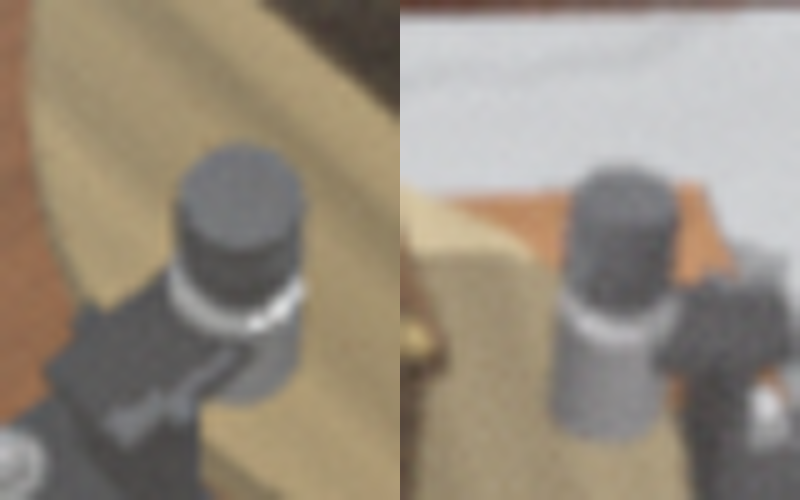

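The pin is home: knob top centre at scene row 294.2 and side row 143.8, against 294.2 and 144.1 expected for home. No shank shows between collar and bush. Retreat.

```bash
python3 shift.py '[{"trans":[0.003, 0, 0]}, {"trans":[0.006, 0, 0]}, {"trans":[0.01, 0, 0]}, {"trans":[0.005, 0, -0.01]}, {"trans":[0, 0, -0.03]}, {"trans":[0, 0, -0.03]}, {"trans":[0, 0, -0.03]}, {"trans":[0, 0, -0.02]}, {}, {}]'; python3 w.py
```

```text
t: 16.9
eef_pos: [0.5385, 0.1066, 0.3775]
ee_rot: [[-1.0, 0.0, -0.001], [0.0, 1.0, 0.0], [0.001, 0.0, -1.0]]
wrist_force: [0.4, 0.5, -0.2]
opening: -0.0003
grasp_force: 0.0
column grey [139, 133, 128, 123, 121, 123, 121, 126, 129, 129, 122, 112, 113, 113, 115, 113, 116, 114, 112, 113, 106, 79, 79, 81, 79, 77, 90, 125, 151, 121, 93, 95] v0 279 exp up/down [283.1 289.5] [283.1 294.2] F [ 0.2  0.6 -0.2] tcp [0.5386 0.1066 0.3773]
```

```bash
python3 -c "
from cell import r, eyes
print(r.job_done())"
```

```text
the job is handed in; nothing more can be done
None
```

The locking pin is home through the eye with its collar on the bush, the clasp faces the bracket, the robot is clear of everything, and the job is handed in; the judge returned no verdict, so this rests on the camera check.

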